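# Book out the check-weight set with the hand scanner

### The job

The check weights are to be booked out for the balance check: move the conical flask that stands in front of the shut wooden weight box clear to one side, swing the box's lid fully back and leave it open. Then take the hand scanner from its cradle, hold it still for two seconds in front of the bar-code label inside the lid, its window aimed square at the middle of the label from about 10 cm, and lay it back in the cradle as it lay. Keep the flask standing, do not touch the box with the scanner, and leave the beaker, the reagent bottle and the tin where they stand.

Things in the scene. Friction and masses are not known exactly. Their poses are not given: they have to be found in the camera images.
- weight_box: Loose wooden box of check weights, 66 (x) x 150 (y) x 52 mm high, 0.6 kg. Origin: centre of its underside; x points from its front to its back, y along its length, z up. The base is 34 mm high; the lid (35 to 52 mm) is hinged along the back edge at x = +33, z = 35 mm.
- weight_box_lid (a joint): Hinge of the box's lid, rad: 0 shut, grows as the front edge swings up and back; stop at 1.83 (15 degrees past upright, leaning back). The lid is light (0.1 kg) and slightly damped (0.05 N m s/rad): let go before upright it sinks shut slowly, past upright it stays. It then reaches up to 35 mm behind the box.
- code_label: White paper bar-code label, 92 x 44 mm, stuck inside the lid, hidden while it is shut. Origin: its middle; z points straight out of its face (down while the lid is shut; towards the front of the box and 15 degrees upward with the lid fully open, the origin then 65 mm above the worktop and 52 mm behind the box's origin), y along its length.
- scanner: Hand-held bar-code scanner, a straight grey bar 164 mm long, 0.16 kg. Origin: under the middle; it reads along +x, z up as it lies in the cradle. The grip, 34 mm wide (y) and z = 2 to 30 mm, is free for fingers either side from x = -55 to +20 mm; the head, 50 mm wide, 32 high, runs from x = 25 to 74 mm, the rear ends at x = -90. Its axis runs at y = 0, z = 16 mm. It reads at 60 to 150 mm.
- scanner_window (a point): Middle of the scanner's dark window, at the front of its head, 74.5 mm ahead of the scanner's origin and 16 mm above it.
- cradle: Fixed desk cradle, 188 x 66 mm. Origin: centre under its foot; x as the lying scanner's x (head at +x). Saddles with outward-leaning cheeks, 43 mm high, hold the scanner at x = -87 to -65 and 45 to 67 mm, with low stops beyond both ends; between them only the foot, 10 mm high. The scanner lies level, its origin over the cradle's and 22 mm up, with 2 to 8 mm of play, and lifts straight out.
- conical_flask: Loose empty glass conical flask, 83 mm across its base, 123 mm high, 0.15 kg, standing in front of the box. Origin: centre of its underside. Solid to the touch and steady: it slides when pushed low.
- beaker_a: Loose glass beaker, 72 mm across, 92 mm high, beside the box. Origin: centre of its underside. To be left alone.
- reagent_1: Loose amber reagent bottle with a black cap, 68 mm across, 132 mm high, beside the cradle. Origin: centre of its underside. To be left alone.
- moisture_tin_1: Loose round aluminium tin with its lid on, 62 mm across, 38 mm high, beyond the cradle. Origin: centre of its underside. To be left alone.
- lift_tip (a point): Middle of the nose of the brass finger lift, a tongue 34 mm wide on the middle of the lid's front edge. It sticks 21 mm forward from the lid; lid shut, the point is at x = -53, y = 0, z = 47 mm in the box's frame. The tongue is 3 to 5 mm thick, with nothing below it down to the worktop. The point moves with the lid.
- moisture_analyser: Fixed moisture analyser between box and cradle, always in the same place; an obstacle only. Its body is 418 mm long (own x from -209 at the front to +187 mm) and 209 mm wide, 62 mm high in front, 112 mm high behind own x = -57 mm. At own x = +100 to +200 mm its open lid stands up to 330 mm above the worktop: go round in front of that or above it. Origin: under its middle.
There are look-alikes about, which are no part of the job. What is shaped like the weight_box but purple is not meant.

How it is judged:
On the way, in this order (a step that is already met when the one before it is completed fails the run):
1. the lid is swung fully back (value of joint weight_box_lid above 1.65 rad), for 0.2 s.
2. flask out of the line of sight, the held scanner is kept still 1.5 s: window 60 to 150 mm off the label, label's middle within 20 mm of the optical axis, axis within 0.38 rad of square ((y of conical_flask in the frame of weight_box above 0.06 m or y of conical_flask in the frame of weight_box below -0.06 m or x of conical_flask in the frame of weight_box below -0.25 m or x of conical_flask in the frame of weight_box above 0.1 m) and value of joint weight_box_lid above 1.6 rad and x of code_label in the frame of scanner between 0.1345 and 0.2245 m and y of code_label in the frame of scanner between -0.02 and 0.02 m and z of code_label in the frame of scanner between -0.004 and 0.036 m and z of scanner in the frame of code_label above 0 m and angle between the x axis of scanner and the z axis of code_label, either way round below 0.38 rad and linear speed of scanner below 0.03 m/s and angular speed of scanner below 0.2 rad/s and contact force between the fingers and scanner above 0.5 N), for 1.5 s.
At the end, for the whole second after the job is handed in: Lid still fully open (over 1.6 rad), box standing flat on the worktop; scanner at rest level in the cradle as at the start, head the same way (within 12 mm lengthways, 6 mm sideways, not riding on the cheeks); flask upright and at rest on the worktop (value of joint weight_box_lid above 1.6 rad and angle between weight_box's own z axis and vertical below 0.05 rad and height (world z) of each of weight_box, conical_flask below 0.01 m and x of scanner in the frame of cradle between -0.012 and 0.012 m and y of scanner in the frame of cradle between -0.006 and 0.006 m and height (world z) of scanner below 0.029 m and angle between each of scanner, conical_flask's own z axis and vertical below 0.1 rad and x of scanner_window in the frame of cradle above 0.05 m and linear speed of each of scanner, conical_flask below 0.02 m/s and height (world z) of conical_flask above -0.01 m); the robot touches nothing.
It fails at once if the flask is tipped (over 0.5 rad) (angle between conical_flask's own z axis and vertical above 0.5 rad).
It fails at once if the scanner knocks against the box or label (over 2 N) (contact force between scanner and weight_box above 2 N).
It fails at once if the beaker, the reagent bottle or the tin is shifted by over 25 mm (distance of any of beaker_a, reagent_1, moisture_tin_1 from where it was at the start of the episode above 0.025 m).
It also fails if it takes over 72 s, if anything falls off the work surface, if the arm or the gripper's body presses on something with over 40 N, if the wrist force passes 120 N, or if a joint passes its speed limit or range.

### The arm

A 7-joint arm with a two-finger parallel gripper is mounted at the origin on a cart in front of the work surface, level with it; the furniture and walls round the work are solid. World frame = base frame: x ahead of the robot, y to its left, z up, the work surface at z = 0. Lengths are in m, angles in rad, forces in N, time in s.
With the tool pointing down it reaches from about 0.35 to 0.775 m from the base axis. Payload 3.1 kg.
Tool frame: the origin (TCP) lies midway between the tips of the shut fingers; the grasp point (between the pads) lies 19 mm behind it (grip_point_offset is the z of the grasp point in the tool frame, in m); z points along the fingers, y is the line along which they close (so a half turn about z gives the same grasp; the last joint's range is limited). The gripper opens to 85 mm and grips with 20 to 120 N. Pads are 22 mm wide; open, the fingers measure 114 mm over their backs; the gripper's body (76 mm by 85 mm) begins 54 mm behind the grasp point. The pads swing forward as they close: fully open they stand 13 mm farther back than shut.
Start: joints at [1.121, 0.311, 0.014, 1.512, -0.004, 1.319, -0.027], TCP at [0.218, -0.505, 0.231] pointing down, gripper open.
Joint ranges: [-2.7, 2.7], [-0.3, 1.91], [-1.27, 1.3], [0.12, 2.57], [-1.44, 4.58], [0.2, 2.03], [-3.05, 3.05]. Speed limits (rad/s): [2.79, 2.79, 3.14, 3.14, 3.14, 3.14, 3.14].

### API

Orientations are given as a unit quaternion [w, x, y, z].
In Python, from station import * gives the robot as it stands.
- The arm moves only by the tool move_arm, never from a script. Its argument "increments" is a list of rows, each a list of 7 numbers: the shift along the world's x, y, z normalised to -1 to 1, where 1 is 100 mm, then the turn, a rotation vector about the world's x, y, z normalised to -1 to 1, where 1 is 180 degrees, then the opening, from 0 (shut) to 1 (fully open). In form: [[dx, dy, dz, rx, ry, rz, fingers], ...]. A call has 1 to 20 rows; each row is the pose to reach, as a shift and turn from the pose commanded when the call began, turning the shorter way round; what a row does not reach only later rows make up. A row lasts 1/12 s, in which the tool goes at most 41.7 mm and 7.16 degrees, less where a joint would pass 70% of its speed; a pose out of reach is approached as far as the arm can. A call with a number of a shift or a turn outside -1 to 1 is refused whole. A call with a gripper value outside its range is refused whole. The fingers move at their own pace and stop on an object; the grip force is fixed at half the most. Time passes only in rows, so rows that repeat a pose let the fingers close. It gives the time, the measured TCP pose, the force, the opening and the grip force at its end, in the units of the state.
- observe(): the state, without advancing time (a new reading comes with each control period).
- snapshot(name): name is "side" or "top"; returns the picture (400x640x3 uint8, red, green, blue); there is no depth.
- calibration(name): a dict with "fov_y" (degrees; the focal length in pixels is half the picture's height over the tangent of half this angle, whatever the lens; pixels are square), "cx", "cy" (the principal point, pixels), "k1" (the pictures are not rectified: a ray, as slopes to the right and down, at radius r is drawn at 1 + k1 r^2 times it, then the intrinsics apply), "pose" (4x4, takes a point from camera to world coordinates). Camera axes: x right, y up, looking along -z (the intrinsics and any distortion apply to the point x, -y, -z); pixel columns grow to the right and rows downward; lengths in m; the calibration is good to about 2 mm. A picture is of the moment at which its call begins. calibration takes no time and is no camera call.
- sign_off(): hands the job in; it is judged then, once.
The state is a dict: "t": time; "qpos": joint angles; "dq": joint speeds; "effort": joint torques, N m; "eef_pos": TCP position; "ee_rot": TCP orientation; "ft_force": force on the tool from outside, world axes, zero at the start; "wrist_torque": the same for the moment, N m; "width": opening from 0.0 (shut) to 1.0 (fully open); "finger_force": force on a finger pad.
Only numpy, scipy, OpenCV 4.12 (cv2) and the standard library are available. Lean on these libraries where they do the work, as an engineer would, in place of code of your own. Each camera call takes 0.05 s, during which the arm holds its last target. There are 200 camera calls.

## Working session

There is one attempt and no reset: what is moved stays moved. The work goes in short steps, Python scripts to look and compute and a tool call to move; the robot and the scene stay as the last step left them, time stands still between calls to the robot, and variables do not carry over. Pictures are saved under pics/ and viewed, at most 12 in all, crops included, and the job is handed in when it is done.

Besides the shell and the picture viewer there is one more tool, called after "Call:" by a JSON object that holds its "name" and its "arguments". move_arm: Moves the arm, as the interface text tells. Scaled input: -1 to 1 covers 100 mm each way for a shift and 180 degrees each way for a turn. Its arguments: {"type":"object","properties":{"increments":{"type":"array"}},"required":["increments"]}

```bash
mkdir -p pics
cat > h.py <<'E'
from station import *
import numpy as np, cv2
def K(n):
    c=calibration(n); f=200/np.tan(np.radians(c["fov_y"])/2); return c,f
def ray(n,u,v):
    c,f=K(n); d=np.array([(u-c["cx"])/f,(v-c["cy"])/f]); p=d.copy()
    for _ in range(20): p=d/(1+c["k1"]*(p@p))
    T=np.array(c["pose"]); return T[:3,3],T[:3,:3]@np.array([p[0],-p[1],-1])
def onz(n,u,v,z):
    o,d=ray(n,u,v); return o+d*(z-o[2])/d[2]
def proj(n,P):
    c,f=K(n); T=np.array(c["pose"]); q=T[:3,:3].T@(np.array(P)-T[:3,3]); s=np.array([q[0],-q[1]])/-q[2]
    s=s*(1+c["k1"]*(s@s)); return s*f+[c["cx"],c["cy"]]
def tri(a,b):
    (o1,d1),(o2,d2)=a,b; A=np.stack([d1,-d2],1); s=np.linalg.lstsq(A,o2-o1,rcond=None)[0]
    p,q=o1+d1*s[0],o2+d2*s[1]; return (p+q)/2,np.linalg.norm(p-q)
def snap(n,f):
    im=cv2.cvtColor(snapshot(n),cv2.COLOR_RGB2BGR); cv2.imwrite("pics/"+f,im); return im
E
python3 - <<'E'
from h import *
for n in("side","top"): 
    snap(n,n+"0.png"); print(calibration(n))
print(observe())
E
```

```text
{'fov_y': 43.94197977590166, 'cx': 324.4648092121591, 'cy': 191.52935802271742, 'k1': -0.13471930923137462, 'pose': array([[-0.94891586,  0.16134626, -0.27115693, -0.00458549],
       [-0.31536686, -0.4574137 ,  0.83145442,  1.77773133],
       [ 0.01012117,  0.87449419,  0.48493038,  1.02835165],
       [ 0.        ,  0.        ,  0.        ,  1.        ]])}
{'fov_y': 44.148504278443696, 'cx': 320.9583336061348, 'cy': 204.5652861494459, 'k1': -0.025771642648069464, 'pose': array([[ 0.07214069,  0.94990198, -0.30410846,  0.01756875],
       [-0.99739248,  0.06931334, -0.02009713,  0.09434079],
       [ 0.00198847,  0.30476532,  0.9524254 ,  1.64552497],
       [ 0.        ,  0.        ,  0.        ,  1.        ]])}
{'t': 0.1, 'qpos': array([ 1.12124559,  0.31163776,  0.01399355,  1.51289579, -0.00440528,
        1.31919085, -0.02720864]), 'dq': array([-0.00194363, -0.00257453,  0.00020902, -0.00366891,  0.000118  ,
       -0.00012545,  0.00112355]), 'effort': array([ 8.95531430e-04, -3.80853009e+01,  1.46676572e-01, -2.31240034e+01,
        1.22884306e-02,  8.15875770e-03, -3.03395257e-05]), 'eef_pos': array([ 0.21790704, -0.50428424,  0.23033442]), 'ee_rot': array([-1.01943755e-03,  9.79271953e-01,  2.02547127e-01, -2.53454446e-04]), 'ft_force': array([-0.00629344,  0.34474379, -0.16839333]), 'wrist_torque': array([-0.00566208, -0.01157883,  0.04040004]), 'finger_force': 0.0, 'width': 0.9980883874871259}
```

View pics/top0.png

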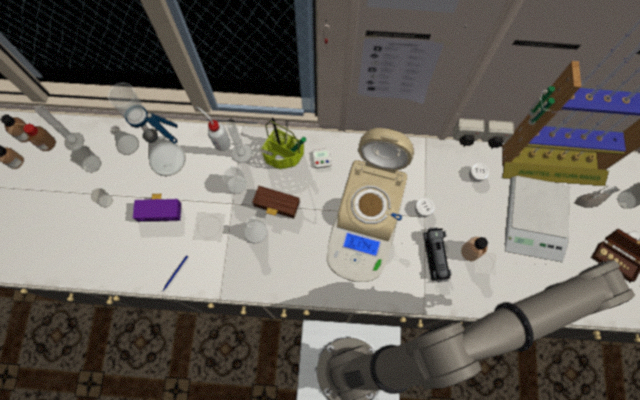

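View pics/side0.png

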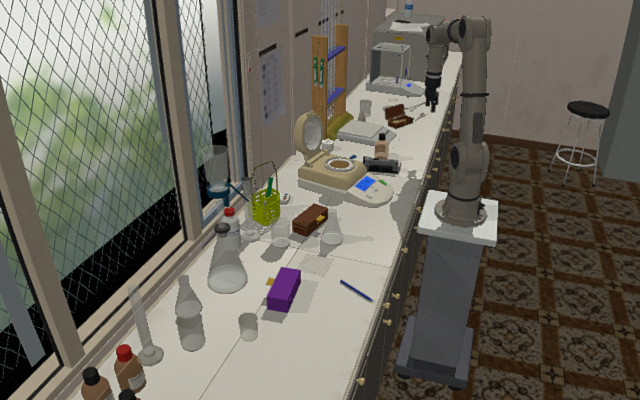

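The top view shows the brown box at (276,202), the purple look-alike at (157,209), and another brown box, open, at (617,255). The box at (276,202) fits: it is brown, shut, has a brass lift, and the flask (256,231) stands in front of it. The beaker is at (235,180), the scanner in its cradle at (437,254), the reagent bottle at (475,248) and the tin at (425,207).

I'll confirm this in one enlarged crop.

Run:
```python
from h import *
t=cv2.imread("pics/top0.png"); s=cv2.imread("pics/side0.png")
def cr(i,x,y,w,h,W,H): return cv2.resize(i[y:y+h,x:x+w],(W,H),interpolation=cv2.INTER_CUBIC)
a=np.hstack([cr(t,210,170,100,75,400,300),cr(t,400,195,100,75,400,300)])
b=np.hstack([cr(s,260,195,100,75,400,300),cr(s,340,130,100,75,400,300)])
cv2.imwrite("pics/crop0.png",np.vstack([a,b]))
hsv=cv2.cvtColor(t,cv2.COLOR_BGR2HSV)
# analyser etc skip; box top brown
for n,im,(x0,y0,x1,y1) in(("top",t,(248,180,305,220)),("side",s,(285,200,335,240))):
    h=cv2.cvtColor(im,cv2.COLOR_BGR2HSV); m=((h[...,0]<14)|(h[...,0]>172))&(h[...,1]>90)&(h[...,2]<140)
    mm=np.zeros_like(m); mm[y0:y1,x0:x1]=m[y0:y1,x0:x1]
    c=max(cv2.findContours(mm.astype(np.uint8),cv2.RETR_EXTERNAL,cv2.CHAIN_APPROX_NONE)[0],key=cv2.contourArea)
    print(n,cv2.contourArea(c),cv2.minAreaRect(c),cv2.approxPolyDP(c,2.5,True)[:,0].tolist())
    g=(h[...,0]>14)&(h[...,0]<30)&(h[...,1]>130)&(h[...,2]>90); gg=np.zeros_like(g); gg[y0:y1,x0:x1]=g[y0:y1,x0:x1]
    v,u=np.nonzero(gg); print("brass",len(u),u.min(),u.max(),v.min(),v.max(),u.mean(),v.mean())
    v,u=np.nonzero(gg); print(list(zip(u,v))[:60])
```

```text
top 762.0 ((275.40447998046875, 201.3248291015625), (43.735774993896484, 20.37240982055664), 16.389541625976562) [[258, 188], [253, 200], [255, 205], [274, 207], [279, 213], [293, 216], [297, 198]]
brass 61 267 277 207 214 271.5081967213115 210.44262295081967
[(np.int64(268), np.int64(207)), (np.int64(269), np.int64(207)), (np.int64(270), np.int64(207)), (np.int64(267), np.int64(208)), (np.int64(268), np.int64(208)), (np.int64(269), np.int64(208)), (np.int64(270), np.int64(208)), (np.int64(271), np.int64(208)), (np.int64(272), np.int64(208)), (np.int64(273), np.int64(208)), (np.int64(267), np.int64(209)), (np.int64(268), np.int64(209)), (np.int64(269), np.int64(209)), (np.int64(270), np.int64(209)), (np.int64(271), np.int64(209)), (np.int64(272), np.int64(209)), (np.int64(273), np.int64(209)), (np.int64(274), np.int64(209)), (np.int64(275), np.int64(209)), (np.int64(276), np.int64(209)), (np.int64(267), np.int64(210)), (np.int64(268), np.int64(210)), (np.int64(269), np.int64(210)), (np.int64(270), np.int64(210)), (np.int64(271), np.int64(210)), (np.int64(272), np.int64(210)), (np.int
[... 1746 characters left out ...]
.int64(320), np.int64(217)), (np.int64(321), np.int64(217)), (np.int64(322), np.int64(217)), (np.int64(323), np.int64(217)), (np.int64(324), np.int64(217)), (np.int64(316), np.int64(218)), (np.int64(317), np.int64(218)), (np.int64(318), np.int64(218)), (np.int64(319), np.int64(218)), (np.int64(320), np.int64(218)), (np.int64(321), np.int64(218)), (np.int64(322), np.int64(218)), (np.int64(323), np.int64(218)), (np.int64(316), np.int64(219)), (np.int64(317), np.int64(219)), (np.int64(318), np.int64(219)), (np.int64(319), np.int64(219)), (np.int64(320), np.int64(219)), (np.int64(321), np.int64(219)), (np.int64(318), np.int64(220)), (np.int64(319), np.int64(220)), (np.int64(320), np.int64(220))]
```

View pics/crop0.png

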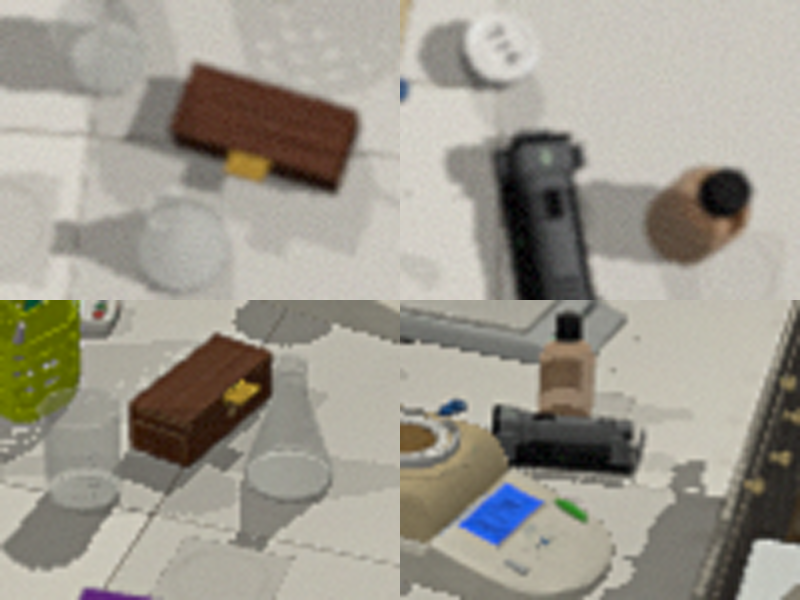

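The crop confirms it: brown shut box with a brass tongue (top crop, nose at about (271.8,214)), the flask in front of it, and the scanner with its head up in the picture. Now for the positions.

Run:
```python
from h import *
np.set_printoptions(precision=4,suppress=True)
r=lambda u,v:np.array([u,v])
tc=lambda x,y:(210+(x+.5)/4-.5,170+(y+.5)/4-.5)
sc=lambda x,y:(260+(x+.5)/4-.5,195+(y-300+.5)/4-.5)
B1=onz("top",*tc(195,64),.052);B2=onz("top",*tc(358,108),.052)
print("box rear corners",B1,B2,np.linalg.norm(B1-B2),"dir",np.degrees(np.arctan2(*(B1-B2)[1::-1])))
for p in((215,334),(271,352),(131,404),(187,432)): print("side top corner",p,onz("side",*sc(*p),.052))
print("tongue",onz("top",*tc(247,178),.047),tri(ray("side",320.5,217.5),ray("top",272,211.5)))
print("flask top",onz("top",*tc(183,245),.01),"side",onz("side",*sc(288,478),.0))
print("beaker",onz("side",*sc(84,490),0.))
t=cv2.imread("pics/top0.png"); s=cv2.imread("pics/side0.png")
def mk(im,x0,y0,x1,y1,th):
    m=np.zeros(im.shape[:2],np.uint8); m[y0:y1,x0:x1]=(im[y0:y1,x0:x1].max(2)<th); 
    c=max(cv2.findContours(m,cv2.RETR_EXTERNAL,cv2.CHAIN_APPROX_NONE)[0],key=cv2.contourArea); return c
for th in(70,90):
  c=mk(t,415,220,462,290,th); R=cv2.minAreaRect(c); print("dark",R,cv2.approxPolyDP(c,2,True)[:,0].tolist())
  for p in cv2.boxPoints(R): print(p,onz("top",*p,.045)[:2])
def cr(i,x,y,w,h,W,H): return cv2.resize(i[y:y+h,x:x+w],(W,H),interpolation=cv2.INTER_CUBIC)
cv2.imwrite("pics/crop1.png",np.hstack([cr(t,412,218,50,70,400,560),cr(s,360,145,50,70,400,560)]))
```

```text
box rear corners [0.5789 0.3473 0.052 ] [0.5493 0.2043 0.052 ] 0.1460746823368415 dir 78.32623943944311
side top corner (215, 334) [0.5527 0.2065 0.052 ]
side top corner (271, 352) [0.4907 0.2209 0.052 ]
side top corner (131, 404) [0.583  0.3519 0.052 ]
side top corner (187, 432) [0.5183 0.3789 0.052 ]
tongue [0.4819 0.2929 0.047 ] (array([0.4927, 0.2919, 0.0481]), np.float64(0.0033398019557787165))
flask top [0.4291 0.346  0.01  ] side [0.4328 0.3459 0.    ]
beaker [0.601  0.4251 0.    ]
dark ((436.0164489746094, 254.21119689941406), (52.157501220703125, 19.225767135620117), 79.2156982421875) [[429, 229], [424, 233], [431, 279], [444, 279], [449, 276], [443, 242], [434, 243], [429, 234], [431, 230], [441, 229]]
[421.6937 230.3917] [ 0.4624 -0.2157]
[440.5799 226.7943] [ 0.4796 -0.2791]
[450.3392 278.0307] [ 0.3084 -0.3109]
[431.453  281.6281] [ 0.2923 -0.2493]
dark ((436.32000732421875, 254.239990234375), (53.457275390625, 21.49604606628418), 81.8698959350586) [[431, 228], [423, 233], [431, 279], [438, 281], [448, 278], [450, 274], [441, 239], [444, 232], [441, 237], [432, 237], [432, 231], [441, 229]]
[421.9 229.3] [ 0.4663 -0.2163]
[443.18 226.26] [ 0.4821 -0.2879]
[450.74 279.18] [ 0.3047 -0.3122]
[429.46 282.22] [ 0.2899 -0.2428]
```

View pics/crop1.png

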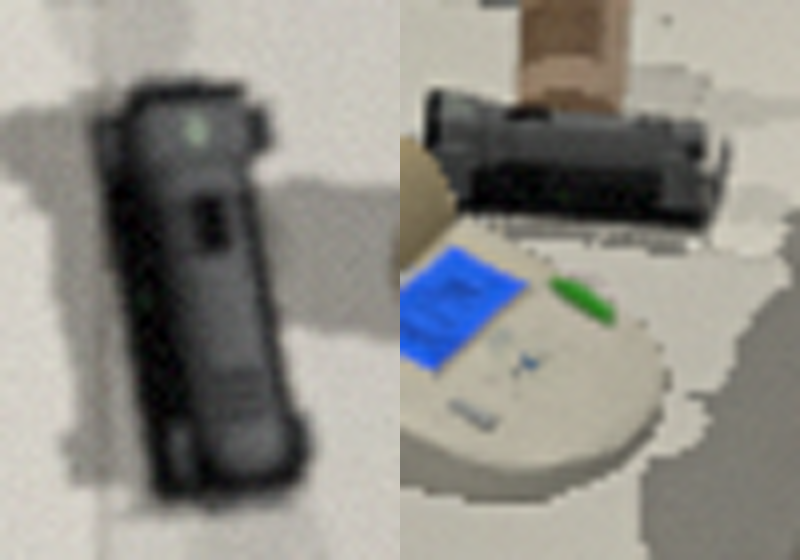

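Call:
{"name": "move_arm", "arguments": {"increments": [[1,1,0,0,0,0,1],[1,1,0,0,0,0,1],[1,1,0,0,0,0,1],[1,1,0,0,0,0,1]]}}

```text
t: 0.43
eef_pos: [0.3237, -0.3987, 0.2309]
ee_rot: [-0.002, 0.978, 0.207, 0.002]
ft_force: [0.3, 1.2, 1.1]
width: 0.997
finger_force: 0.0
```

Call:
{"name": "move_arm", "arguments": {"increments": [[1,1,0,0,0,0,1],[1,1,0,0,0,0,1],[1,1,0,0,0,0,1],[1,1,0,0,0,0,1]]}}

```text
t: 0.77
eef_pos: [0.423, -0.2978, 0.231]
ee_rot: [-0.002, 0.978, 0.207, 0.002]
ft_force: [0.6, 0.8, 0.3]
width: 1.001
finger_force: 0.0
```

Call:
{"name": "move_arm", "arguments": {"increments": [[0,1,0,0,0,0,1],[0,1,0,0,0,0,1],[0,1,0,0,0,0,1],[0,1,0,0,0,0,1]]}}

```text
t: 1.1
eef_pos: [0.4188, -0.1985, 0.2311]
ee_rot: [-0.002, 0.978, 0.207, 0.0]
ft_force: [0.0, -0.6, -0.8]
width: 1.0
finger_force: 0.0
```

Run:
```python
from h import *
np.set_printoptions(precision=4,suppress=True)
o=observe();print(o["t"],o["eef_pos"],o["qpos"])
c8=lambda x,y:(412+(x+.5)/8-.5,218+(y+.5)/8-.5)
P=[onz("top",*c8(*p),.054) for p in((188,100),(195,128),(212,222),(215,300),(245,450))]
print(*P,sep="\n")
d=P[0]-P[4];print(np.degrees(np.arctan2(d[1],d[0])),np.linalg.norm(d))
# side crop
s8=lambda x,y:(360+(x-400+.5)/8-.5,145+(y+.5)/8-.5)
for p in((430,95),(705,125)):print("side",onz("side",*s8(*p),.054))
print("reagent",onz("top",471,251,0.0),onz("side",340+175/4,130+112/4,0))
print("tin",onz("top",425,207.5,.038))
for p in((333,268),(388,270),(405,180)):print("analyser",onz("top",*p,.062))
```

```text
1.1 [ 0.4188 -0.1985  0.2311] [ 0.6104  0.1456 -0.2286  1.7251  0.0316  1.2765 -0.7782]
[ 0.4643 -0.2586  0.054 ]
[ 0.4524 -0.2615  0.054 ]
[ 0.4128 -0.2686  0.054 ]
[ 0.38   -0.2699  0.054 ]
[ 0.3187 -0.2822  0.054 ]
9.2015162534937 0.1475081116263957
side [ 0.4758 -0.2733  0.054 ]
side [ 0.3159 -0.2878  0.054 ]
reagent [ 0.4143 -0.3935  0.    ] [ 0.4033 -0.4036  0.    ]
tin [ 0.5462 -0.2275  0.038 ]
analyser [0.3108 0.0733 0.062 ]
analyser [ 0.3171 -0.1048  0.062 ]
analyser [ 0.6324 -0.1534  0.062 ]
```

Call:
{"name": "move_arm", "arguments": {"increments": [[0.1,1,0,0,0,0,1],[0.1,1,0,0,0,0,1],[0.1,1,0,0,0,0,1],[0.1,1,0,0,0,0,1]]}}

```text
t: 1.43
eef_pos: [0.4287, -0.0998, 0.2313]
ee_rot: [-0.001, 0.978, 0.207, 0.0]
ft_force: [-0.8, -0.7, -0.1]
width: 1.001
finger_force: 0.0
```

Call:
{"name": "move_arm", "arguments": {"increments": [[0,1,0,0,0,0,1],[0,1,0,0,0,0,1],[0,1,0,0,0,0,1],[0,1,0,0,0,0,1]]}}

```text
t: 1.77
eef_pos: [0.4282, -0.001, 0.2314]
ee_rot: [-0.001, 0.979, 0.206, 0.0]
ft_force: [0.2, -0.8, 0.2]
width: 1.001
finger_force: 0.0
```

Call:
{"name": "move_arm", "arguments": {"increments": [[0,1,0,0,0,0,1],[0,1,0,0,0,0,1],[0,1,0,0,0,0,1],[0,1,0,0,0,0,1]]}}

```text
t: 2.1
eef_pos: [0.4283, 0.0984, 0.2314]
ee_rot: [-0.001, 0.979, 0.205, 0.0]
ft_force: [0.8, -0.1, -0.1]
width: 0.999
finger_force: 0.0
```

Call:
{"name": "move_arm", "arguments": {"increments": [[0,1,0,0,0,0,1],[0,1,0,0,0,0,1],[0,1,0,0,0,0,1],[0,1,0,0,0,0,1]]}}

```text
t: 2.43
eef_pos: [0.4284, 0.1978, 0.2311]
ee_rot: [-0.001, 0.979, 0.205, 0.0]
ft_force: [-0.4, -0.3, -0.2]
width: 0.998
finger_force: 0.0
```

Call:
{"name": "move_arm", "arguments": {"increments": [[0,1,0,0,0,0,1],[0,1,0,0,0,0,1],[0,1,0,0,0,0,1],[0,1,0,0,0,0,1]]}}

```text
t: 2.77
eef_pos: [0.4285, 0.2972, 0.2307]
ee_rot: [-0.001, 0.979, 0.204, -0.0]
ft_force: [0.0, -0.2, 0.4]
width: 1.001
finger_force: 0.0
```

Call:
{"name": "move_arm", "arguments": {"increments": [[0,0.45,0,0,0,0,1],[0,0.45,0,0,0,0,1],[0,0.45,0,0,0,0,1],[0,0.45,0,0,0,0,1]]}}

```text
t: 3.1
eef_pos: [0.4303, 0.3366, 0.2305]
ee_rot: [0.002, 0.98, 0.201, -0.0]
ft_force: [1.1, -0.8, 0.7]
width: 1.002
finger_force: 0.0
```

Call:
{"name": "move_arm", "arguments": {"increments": [[0,0,-1,0,0,0,1],[0,0,-1,0,0,0,1],[0,0,-1,0,0,0,1],[0,0,-1,0,0,0,1]]}}

```text
t: 3.43
eef_pos: [0.4275, 0.333, 0.1262]
ee_rot: [0.004, 0.98, 0.2, -0.004]
ft_force: [-1.1, -0.2, 0.6]
width: 1.004
finger_force: 0.0
```

Call:
{"name": "move_arm", "arguments": {"increments": [[0,0,-0.4,0,0,0,1],[0,0,-0.4,0,0,0,1],[0,0,-0.4,0,0,0,1],[0,0,-0.4,0,0,0,1]]}}

```text
t: 3.77
eef_pos: [0.4302, 0.34, 0.0936]
ee_rot: [-0.0, 0.979, 0.202, 0.002]
ft_force: [0.1, 0.3, 0.3]
width: 1.001
finger_force: 0.0
```

Call:
{"name": "move_arm", "arguments": {"increments": [[0,0,0,0,0,0,0],[0,0,0,0,0,0,0],[0,0,0,0,0,0,0],[0,0,0,0,0,0,0],[0,0,0,0,0,0,0],[0,0,0,0,0,0,0],[0,0,0,0,0,0,0],[0,0,0,0,0,0,0]]}}

```text
t: 4.43
eef_pos: [0.4291, 0.3419, 0.0934]
ee_rot: [-0.001, 0.979, 0.203, 0.002]
ft_force: [-1.5, 0.3, 5.4]
width: 0.484
finger_force: 59.0
```

Call:
{"name": "move_arm", "arguments": {"increments": [[0,0,0.1,0,0,0,0],[0,0,0.2,0,0,0,0],[0,0,0.2,0,0,0,0],[0.05,0.3,0.2,0,0,0,0],[0.1,0.6,0.2,0,0,0,0],[0.15,0.9,0.2,0,0,0,0],[0.15,1,0.2,0,0,0,0],[0.15,1,0.2,0,0,0,0]]}}

```text
t: 5.1
eef_pos: [0.4412, 0.444, 0.1112]
ee_rot: [-0.002, 0.979, 0.205, -0.001]
ft_force: [-1.0, -0.4, -1.5]
width: 0.485
finger_force: 59.9
```

Call:
{"name": "move_arm", "arguments": {"increments": [[0,0.25,0,0,0,0,0],[0,0.45,0,0,0,0,0],[0,0.45,0,0,0,0,0],[0,0.45,0,0,0,0,0],[0,0.45,-0.1,0,0,0,0],[0,0.45,-0.2,0,0,0,0],[0,0.45,-0.2,0,0,0,0],[0,0.45,-0.2,0,0,0,0]]}}

```text
t: 5.77
eef_pos: [0.4431, 0.4856, 0.092]
ee_rot: [-0.001, 0.979, 0.202, 0.0]
ft_force: [-1.5, 1.4, 2.0]
width: 0.485
finger_force: 66.7
```

Run:
```python
from h import *
s=snap("side","side1.png");t=snap("top","top1.png")
def cr(i,x,y,w,h,W,H): return cv2.resize(i[y:y+h,x:x+w],(W,H),interpolation=cv2.INTER_CUBIC)
cv2.imwrite("pics/crop2.png",np.hstack([cr(t,190,150,120,90,400,300),cr(s,250,190,120,90,400,300)]))
```

```text
(no output)
```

View pics/crop2.png

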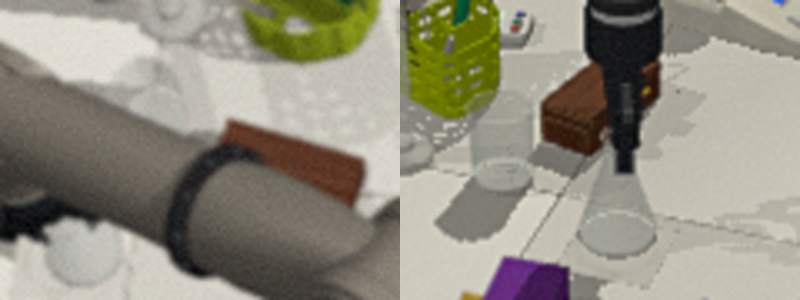

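Call:
{"name": "move_arm", "arguments": {"increments": [[0,0,0,0,0,0,1],[0,0,0,0,0,0,1],[0,0,0,0,0,0,1],[0,0,0,0,0,0,1],[0,0,0,0,0,0,1],[0,0,0,0,0,0,1],[0,0,0.3,0,0,0,1],[0,0,0.6,0,0,0,1],[0,0,1,0,0,0,1],[0,0,1,0,0,0,1],[0,0,1,0,0,0,1]]}}

```text
t: 6.78
eef_pos: [0.4441, 0.4871, 0.1951]
ee_rot: [-0.002, 0.979, 0.203, 0.003]
ft_force: [0.3, 0.7, -1.2]
width: 0.997
finger_force: 0.0
```

Call:
{"name": "move_arm", "arguments": {"increments": [[-0.1,-0.3,0.2,0,0,-0.04,0],[-0.2,-0.6,0.2,0,0,-0.08,0],[-0.2,-0.9,0.2,0,0,-0.12,0],[-0.2,-1,0.2,0,0,-0.167,0],[-0.2,-1,0.2,0,0,-0.167,0],[-0.2,-1,0.2,0,0,-0.167,0]]}}

```text
t: 7.28
eef_pos: [0.4232, 0.3843, 0.2105]
ee_rot: [0.001, 0.998, -0.058, -0.0]
ft_force: [-0.8, 0.6, 0.4]
width: 0.147
finger_force: 0.0
```

Call:
{"name": "move_arm", "arguments": {"increments": [[0,-0.3,0,-0.004,-0.04,0,0],[0,-0.6,0,-0.008,-0.075,0,0],[0,-0.85,0,-0.013,-0.11,0,0],[0,-0.85,0,-0.017,-0.15,0,0],[0,-0.85,0,-0.022,-0.19,0,0],[0,-0.85,0,-0.026,-0.225,0,0],[0,-0.85,0,-0.03,-0.26,0,0],[0,-0.85,0,-0.035,-0.303,0,0],[0,-0.85,0,-0.035,-0.303,0,0],[0,-0.85,0,-0.035,-0.303,0,0],[0,-0.85,0,-0.035,-0.303,0,0]]}}

```text
t: 8.2
eef_pos: [0.427, 0.3003, 0.1904]
ee_rot: [0.043, 0.957, -0.047, 0.283]
ft_force: [-0.9, -0.2, -0.3]
width: 0.005
finger_force: 0.0
```

Run:
```python
from h import *
from scipy.spatial.transform import Rotation as R
np.set_printoptions(precision=4,suppress=True)
o=observe();print(o["t"],o["eef_pos"],o["qpos"],o["width"]);q=o["ee_rot"];print(R.from_quat(np.r_[q[1:],q[0]]).as_matrix())
s=snap("side","side2.png");snap("top","top2.png")
```

```text
8.2 [0.427  0.3003 0.1904] [-1.6136  0.1315  0.6578  2.0333  0.6111  0.8583 -3.0106] 0.005358173577662248
[[ 0.8357 -0.1135  0.5374]
 [-0.0645 -0.9919 -0.1093]
 [ 0.5454  0.0566 -0.8362]]
```

Call:
{"name": "move_arm", "arguments": {"increments": [[0,0,0,-0.1,0.02,0.15,0],[0,0,0,-0.2,0.04,0.31,0],[0,0,0,-0.268,0.054,0.418,0],[0,0,0,-0.268,0.054,0.418,0],[0,0,0,-0.268,0.054,0.418,0],[0,0,0,-0.268,0.054,0.418,0],[0,0,0,-0.268,0.054,0.418,0],[0,0,0,-0.268,0.054,0.418,0],[0,0,0,-0.268,0.054,0.418,0],[0,0,0,-0.268,0.054,0.418,0],[0,0,0,-0.268,0.054,0.418,0],[0,0,0,-0.268,0.054,0.418,0],[0,0,0,-0.268,0.054,0.418,0]]}}

```text
t: 9.38
eef_pos: [0.4278, 0.299, 0.1905]
ee_rot: [0.231, 0.709, 0.644, 0.17]
ft_force: [0.4, 0.0, -0.5]
width: -0.002
finger_force: 0.0
```

```bash
cat > rot.py <<'E'
from h import *
from scipy.spatial.transform import Rotation as R
np.set_printoptions(precision=4,suppress=True)
def cur():
    o=observe(); q=o["ee_rot"]; return o,R.from_quat(np.r_[q[1:],q[0]])
def want(az,tilt,flip=0):  # z forward-tilted by tilt(deg) from down toward azimuth az
    a,t=np.radians([az,tilt]); f=np.array([np.cos(a),np.sin(a),0]); k=np.array([0,0,1.])
    z=np.sin(t)*f-np.cos(t)*k; x=np.cos(t)*f+np.sin(t)*k
    if flip:x=-x
    return R.from_matrix(np.stack([x,np.cross(z,x),z],1))
def turn(T):
    o,c=cur(); return (T*c.inv()).as_rotvec()/np.pi
def show():
    o,c=cur(); print("t",o["t"],"pos",o["eef_pos"],"q",o["qpos"],"z",c.as_matrix()[:,2],"x",c.as_matrix()[:,0],"w",o["width"],"F",o["ft_force"])
E
python3 - <<'E'
from rot import *
show()
for a in(-6.6,0,10): print(a,turn(want(a,55,1)))
E
```

```text
t 9.3833 pos [0.4278 0.299  0.1905] q [-1.4754  0.1212  0.5058  2.0323  0.6392  0.8697 -1.4642] z [ 0.5385 -0.1077 -0.8357] x [ 0.1125  0.9921 -0.0554] w -0.0015419196041382426 F [ 0.3924  0.0412 -0.4628]
-6.6 [-0.3415 -0.0461  0.3609]
0 [-0.3423 -0.0664  0.3938]
10 [-0.342  -0.098   0.4434]
```

Call:
{"name": "move_arm", "arguments": {"increments": [[0,0,0,-0.34,-0.066,0.394,0],[0,0,0,-0.34,-0.066,0.394,0],[0,0,0,-0.34,-0.066,0.394,0],[0,0,0,-0.34,-0.066,0.394,0],[0,0,0,-0.34,-0.066,0.394,0],[0,0,0,-0.34,-0.066,0.394,0],[0,0,0,-0.34,-0.066,0.394,0],[0,0,0,-0.34,-0.066,0.394,0],[0,0,0,-0.34,-0.066,0.394,0],[0,0,0,-0.34,-0.066,0.394,0],[0,0,0,-0.34,-0.066,0.394,0],[0,0,0,-0.34,-0.066,0.394,0],[0,0,0,-0.34,-0.066,0.394,0],[0,0,0,-0.34,-0.066,0.394,0],[0,0,0,-0.34,-0.066,0.394,0]]}}

```text
t: 10.63
eef_pos: [0.4277, 0.2981, 0.1902]
ee_rot: [0.46, 0.005, 0.888, 0.004]
ft_force: [0.8, -0.2, -0.2]
width: 0.001
finger_force: 0.0
```

Run:
```python
from rot import *
show()
print(turn(want(0,55,1)))
```

```text
t 10.6333 pos [0.4277 0.2981 0.1902] q [-1.5837  0.1123  0.3993  2.3381  1.3586  0.8433 -0.6869] z [ 0.8163  0.0024 -0.5776] x [-0.5776  0.0122 -0.8162] w 0.0006251304155808255 F [ 0.8203 -0.1853 -0.2334]
[-0.0036 -0.0016  0.0016]
```

Call:
{"name": "move_arm", "arguments": {"increments": [[0,0,-0.4,0,0,0,0],[0,0,-0.8,0,0,0,0],[0,0,-1,0,0,0,0],[0,0,-1,0,0,0,0]]}}

```text
t: 10.97
eef_pos: [0.4267, 0.2973, 0.0861]
ee_rot: [0.458, 0.003, 0.889, 0.001]
ft_force: [0.7, -0.3, 0.9]
width: 0.003
finger_force: 0.0
```

Call:
{"name": "move_arm", "arguments": {"increments": [[0,0,-0.3,0,0,0,0],[0,0,-0.6,0,0,0,0],[0,0,-0.6,0,0,0,0],[0,0,-0.6,0,0,0,0]]}}

```text
t: 11.3
eef_pos: [0.4285, 0.2982, 0.0307]
ee_rot: [0.461, 0.004, 0.888, 0.003]
ft_force: [-0.1, -0.0, 1.6]
width: -0.0
finger_force: 0.0
```

Run:
```python
from rot import *
show()
s=snap("side","side3.png")
def cr(i,x,y,w,h,W,H): return cv2.resize(i[y:y+h,x:x+w],(W,H),interpolation=cv2.INTER_CUBIC)
cv2.imwrite("pics/crop3.png",cr(s,260,150,120,90,800,600))
```

```text
t 11.3 pos [0.4285 0.2982 0.0307] q [-1.5253  0.5859  0.3691  2.418   1.8199  0.7153 -1.4448] z [ 0.8177  0.0007 -0.5756] x [-0.5756  0.0096 -0.8177] w -0.0001773893487387775 F [-0.0839 -0.0169  1.5666]
```

View pics/crop3.png

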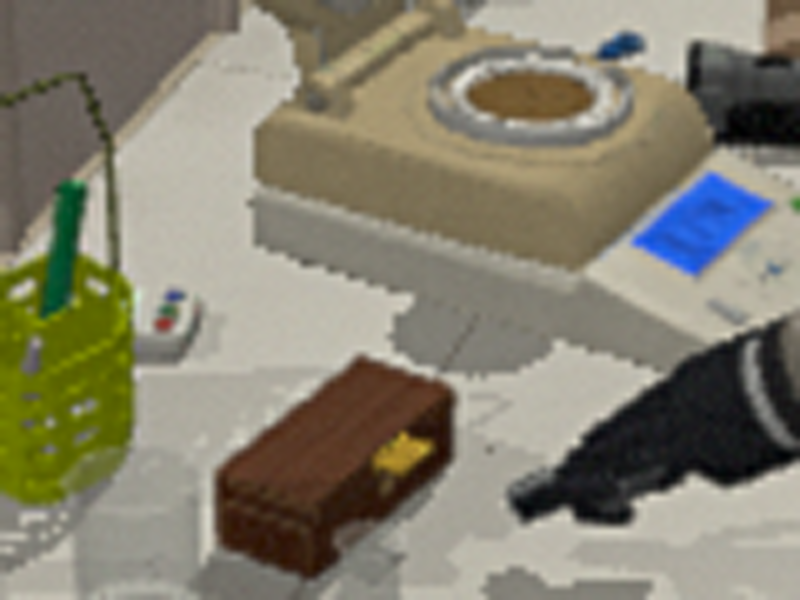

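Call:
{"name": "move_arm", "arguments": {"increments": [[0.25,-0.02,0,0,0,0,0],[0.45,-0.04,0,0,0,0,0],[0.57,-0.045,0,0,0,0,0],[0.57,-0.045,0,0,0,0,0],[0.57,-0.045,0,0,0,0,0]]}}

```text
t: 11.77
eef_pos: [0.486, 0.2946, 0.0338]
ee_rot: [0.461, 0.007, 0.887, 0.006]
ft_force: [0.9, 0.5, -0.1]
width: 0.002
finger_force: 0.0
```

Call:
{"name": "move_arm", "arguments": {"increments": [[0.02,0,0.1,0,0,0,0],[0.04,-0.01,0.2,0,0,0,0],[0.07,-0.014,0.32,0,0,0,0],[0.12,-0.025,0.4,0,0,0,0],[0.17,-0.035,0.47,0,0,0,0],[0.22,-0.046,0.54,0,0,0,0],[0.22,-0.046,0.54,0,0,0,0]]}}

```text
t: 12.35
eef_pos: [0.5071, 0.2899, 0.0873]
ee_rot: [0.461, 0.006, 0.887, 0.006]
ft_force: [-0.8, -0.4, -0.2]
width: -0.0
finger_force: 0.0
```

Run:
```python
from rot import *
show()
s=snap("side","side4.png")
def cr(i,x,y,w,h,W,H): return cv2.resize(i[y:y+h,x:x+w],(W,H),interpolation=cv2.INTER_CUBIC)
cv2.imwrite("pics/crop4.png",cr(s,270,170,80,60,800,600))
```

```text
t 12.35 pos [0.5071 0.2899 0.0873] q [-1.4171  0.4607  0.5053  2.3392  1.8823  0.5864 -1.2284] z [ 0.8183  0.0051 -0.5748] x [-0.5748  0.016  -0.8182] w -0.00013844658118633595 F [-0.7884 -0.3676 -0.2137]
```

View pics/crop4.png

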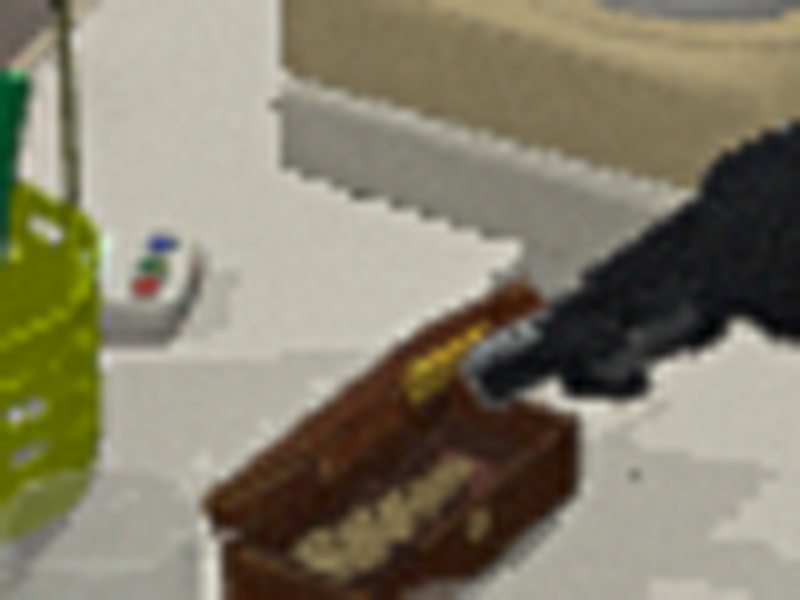

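Call:
{"name": "move_arm", "arguments": {"increments": [[0.07,0.01,0.05,0,0,0,0],[0.15,0.02,0.11,0,0,0,0],[0.22,0,0.16,0,0,0,0],[0.31,-0.02,0.19,0,0,0,0],[0.4,-0.04,0.22,0,0,0,0],[0.49,-0.06,0.235,0,0,0,0],[0.56,-0.08,0.235,0,0,0,0],[0.63,-0.09,0.235,0,0,0,0],[0.7,-0.1,0.23,0,0,0,0],[0.76,-0.11,0.215,0,0,0,0],[0.81,-0.125,0.2,0,0,0,0],[0.81,-0.125,0.2,0,0,0,0],[0.81,-0.125,0.2,0,0,0,0]]}}

```text
t: 13.48
eef_pos: [0.5874, 0.2766, 0.1034]
ee_rot: [0.459, 0.004, 0.888, 0.004]
ft_force: [1.2, -0.1, 0.4]
width: 0.001
finger_force: 0.0
```

Run:
```python
from rot import *
show()
s=snap("side","side5.png");t=snap("top","top5.png")
def cr(i,x,y,w,h,W,H): return cv2.resize(i[y:y+h,x:x+w],(W,H),interpolation=cv2.INTER_CUBIC)
cv2.imwrite("pics/crop5.png",cr(s,270,170,80,60,800,600))
```

```text
t 13.4833 pos [0.5874 0.2766 0.1034] q [-1.2592  0.4797  0.5551  2.2239  2.0079  0.4574 -1.1813] z [ 0.8156  0.0029 -0.5787] x [-0.5787  0.0109 -0.8155] w 0.000558919485687475 F [ 1.2274 -0.0833  0.4463]
```

View pics/crop5.png

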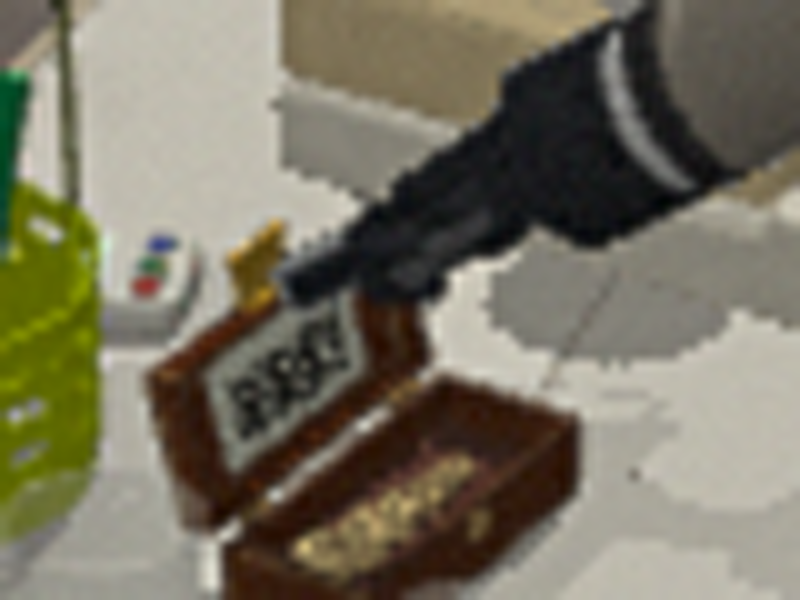

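Call:
{"name": "move_arm", "arguments": {"increments": [[0.05,-0.01,-0.02,0,0,0,0],[0.09,-0.02,-0.03,0,0,0,0],[0.09,-0.02,-0.03,0,0,0,0],[0.09,-0.02,-0.03,0,0,0,0],[0.09,-0.02,-0.03,0,0,0,0]]}}

```text
t: 14.0
eef_pos: [0.5965, 0.275, 0.1012]
ee_rot: [0.46, 0.004, 0.888, 0.004]
ft_force: [-0.9, 0.8, 0.7]
width: -0.004
finger_force: 0.6
```

Call:
{"name": "move_arm", "arguments": {"increments": [[-0.3,0.05,0,0,0,0,0],[-0.6,0.1,0,0,0,0,0],[-1,0.2,0.2,0,0,0,0],[-1,0.2,0.4,0,0,0,0],[-1,0.2,0.7,0,0,0,0],[-1,0.2,0.7,0,0,0,0]]}}

```text
t: 14.5
eef_pos: [0.4981, 0.2967, 0.1769]
ee_rot: [0.462, 0.006, 0.887, 0.007]
ft_force: [0.3, 0.4, -0.9]
width: -0.002
finger_force: 0.0
```

Run:
```python
from rot import *
show()
s=snap("side","side6.png");t=snap("top","top6.png")
def cr(i,x,y,w,h,W,H): return cv2.resize(i[y:y+h,x:x+w],(W,H),interpolation=cv2.INTER_CUBIC)
cv2.imwrite("pics/crop6.png",np.hstack([cr(s,280,180,53,80,400,600),cr(t,250,160,53,80,400,600)]))
print(turn(want(9.4,0,0)),turn(want(9.4,0,1)))
```

```text
t 14.5 pos [0.4981 0.2967 0.1769] q [-1.5452  0.2234  0.5883  2.2873  1.5147  0.6395 -0.7358] z [ 0.8197  0.0072 -0.5727] x [-0.5727  0.0181 -0.8195] w -0.001801232085316752 F [ 0.2549  0.405  -0.8627]
[ 0.4369  0.0413 -0.8425] [-0.0287  0.3037  0.052 ]
```

View pics/crop6.png

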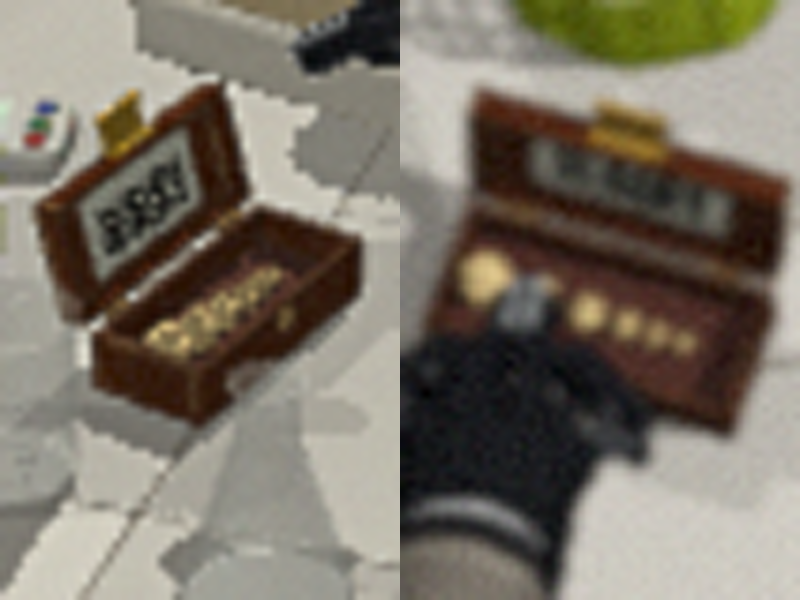

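Run:
```python
from rot import *
S=lambda x,y:ray("side",280+(x+.5)/400*53-.5,180+(y+.5)/7.5-.5)
T=lambda x,y:ray("top",250+(x-400+.5)/400*53-.5,160+(y+.5)/7.5-.5)
L={}
for n,s,t in(("TL",(82,203),(535,136)),("TR",(190,125),(733,192)),("BR",(203,208),(733,240)),("BL",(92,281),(533,183)),("lidTL",(37,208),(475,92)),("lidTR",(218,83),(790,185)),("lift",(118,97),(632,103)),("boxFR",(362,240),(775,290)),):
    p,e=tri(S(*s),T(*t)); L[n]=p; print(n,p,e)
c=(L["TL"]+L["TR"]+L["BR"]+L["BL"])/4; y=L["TL"]+L["BL"]-L["TR"]-L["BR"]; up=L["TL"]+L["TR"]-L["BL"]-L["BR"]
z=np.cross(up,y); z/=np.linalg.norm(z); print("centre",c,"len",np.linalg.norm(y)/2,np.linalg.norm(up)/2,"yaw",np.degrees(np.arctan2(y[1],y[0]))-90,"normal",z)
```

```text
TL [0.6011 0.3152 0.086 ] 0.006921627655232866
TR [0.5795 0.224  0.0862] 0.0045694645408417955
BR [0.5726 0.2257 0.0392] 0.003777596819941864
BL [0.5943 0.3197 0.0443] 0.008428473502299472
lidTL [0.6149 0.3424 0.0963] 0.004088343852502616
lidTR [0.5768 0.1976 0.0989] 0.0015551386208452957
lift [0.6027 0.2686 0.1226] 0.000586771585410527
boxFR [0.5225 0.2017 0.0292] 0.05463316538352367
centre [0.5869 0.2711 0.0639] len 0.09507093252785938 0.04499666847695195 yaw -13.181501751508094 normal [-0.9614  0.2208  0.1644]
```

Call:
{"name": "move_arm", "arguments": {"increments": [[-0.3,0,0.3,-0.004,0.04,0.007,0.7],[-0.6,0,0.6,-0.008,0.08,0.014,0.7],[-0.8,0,0.6,-0.012,0.12,0.02,0.7],[-0.8,0,0.6,-0.016,0.16,0.028,0.7],[-0.8,0,0.6,-0.02,0.2,0.035,0.7],[-0.8,0,0.6,-0.024,0.24,0.042,0.7],[-0.8,0,0.6,-0.029,0.304,0.052,0.7],[-0.8,0,0.6,-0.029,0.304,0.052,0.7],[-0.8,0,0.6,-0.029,0.304,0.052,0.7],[-0.8,0,0.6,-0.029,0.304,0.052,0.7]]}}

```text
t: 15.43
eef_pos: [0.4158, 0.294, 0.2307]
ee_rot: [0.067, -0.069, 0.995, -0.006]
ft_force: [-0.7, 0.1, -0.6]
width: 0.698
finger_force: 0.0
```

Run:
```python
from rot import *
show(); print(turn(want(9.4,0,1)))
```

```text
t 15.4333 pos [0.4158 0.294  0.2307] q [-1.356   0.1753  0.7452  1.7436 -0.0412  1.1615  1.0996] z [ 0.1336 -0.0031 -0.991 ] x [-0.9815 -0.139  -0.1319] w 0.6980601695782778 F [-0.7404  0.1349 -0.6299]
[0.0005 0.0427 0.0079]
```

Call:
{"name": "move_arm", "arguments": {"increments": [[-0.1,-0.5,0,0,0.02,0.004,0.7],[-0.1,-1,0,0,0.0427,0.009,0.7],[-0.1,-1,0,0,0.0427,0.009,0.7],[-0.1,-1,0,0,0.0427,0.009,0.7]]}}

```text
t: 15.77
eef_pos: [0.4084, 0.1859, 0.2301]
ee_rot: [0.002, -0.075, 0.997, -0.004]
ft_force: [0.4, 0.5, 0.5]
width: 0.702
finger_force: 0.0
```

Call:
{"name": "move_arm", "arguments": {"increments": [[0,-1,0,0,0,0,0.7],[0,-1,0,0,0,0,0.7],[0,-1,0,0,0,0,0.7],[0,-1,0,0,0,0,0.7]]}}

```text
t: 16.1
eef_pos: [0.4064, 0.0884, 0.2306]
ee_rot: [0.002, -0.078, 0.997, -0.002]
ft_force: [-0.3, 0.3, -0.3]
width: 0.703
finger_force: 0.0
```

Call:
{"name": "move_arm", "arguments": {"increments": [[0,-1,0,0,0,0,0.7],[0,-1,0,0,0,0,0.7],[0,-1,0,0,0,0,0.7],[0,-1,0,0,0,0,0.7]]}}

```text
t: 16.43
eef_pos: [0.4063, -0.0103, 0.231]
ee_rot: [0.003, -0.078, 0.997, -0.002]
ft_force: [-1.0, 0.2, 0.5]
width: 0.703
finger_force: 0.0
```

Call:
{"name": "move_arm", "arguments": {"increments": [[0,-1,0,0,0,0,0.7],[0,-1,0,0,0,0,0.7],[0,-1,0,0,0,0,0.7],[0,-1,0,0,0,0,0.7]]}}

```text
t: 16.77
eef_pos: [0.4064, -0.1096, 0.2312]
ee_rot: [0.003, -0.079, 0.997, -0.002]
ft_force: [-0.1, 0.7, -0.7]
width: 0.698
finger_force: 0.0
```

Call:
{"name": "move_arm", "arguments": {"increments": [[-0.1,-1,0,0,0,0,0.7],[-0.1,-1,0,0,0,0,0.7],[-0.1,-1,0,0,0,0,0.7],[-0.1,-1,0,0,0,0,0.7]]}}

```text
t: 17.1
eef_pos: [0.3961, -0.2089, 0.231]
ee_rot: [0.002, -0.079, 0.997, -0.003]
ft_force: [0.6, -0.2, 0.6]
width: 0.702
finger_force: 0.0
```

Call:
{"name": "move_arm", "arguments": {"increments": [[-0.06,-0.66,0,0,0,0,0.7],[-0.06,-0.66,0,0,0,0,0.7],[-0.06,-0.66,0,0,0,0,0.7],[-0.06,-0.66,0,0,0,0,0.7],[-0.06,-0.66,0,0,0,0,0.7]]}}

```text
t: 17.52
eef_pos: [0.392, -0.2692, 0.2304]
ee_rot: [0.003, -0.084, 0.996, 0.0]
ft_force: [0.1, -0.1, -0.0]
width: 0.7
finger_force: 0.0
```

Run:
```python
from rot import *
show(); print(turn(want(9.6,0,1)))
t=cv2.cvtColor(cv2.imread("pics/top0.png"),cv2.COLOR_BGR2GRAY).astype(np.float32)
# lateral profiles at scanner-x stations, z .05
a=np.radians(9.6); X=np.array([np.cos(a),np.sin(a)]); Y=np.array([-X[1],X[0]]); O=np.array([.399,-.270])
ys=np.arange(-.04,.0401,.004); print((ys*1000).round().astype(int))
for xs in(-.05,-.03,-.01,.01,.035,.055):
    pr=[]
    for y in ys:
        u,v=proj("top",[*(O+xs*X+y*Y),.05]); pr.append(int(cv2.remap(t,np.float32([[u]]),np.float32([[v]]),cv2.INTER_LINEAR)[0,0]))
    print(xs,pr)
print([int(cv2.remap(t,np.float32([[p[0]]]),np.float32([[p[1]]]),1)[0,0]) for p in (proj("top",[*(O+x*X),.05]) for x in np.r_[np.arange(-.12,-.06,.004),np.arange(.06,.1,.004)])])
```

```text
t 17.5167 pos [ 0.392  -0.2692  0.2304] q [-0.3918  0.2809  1.1891  1.7382 -0.2746  1.3032  2.5961] z [ 0.0051  0.0011 -1.    ] x [-0.9858 -0.1678 -0.0052] w 0.7003508963941603 F [ 0.0987 -0.0755 -0.0365]
[-0.0003  0.0016 -0.0003]
[-40 -36 -32 -28 -24 -20 -16 -12  -8  -4   0   4   8  12  16  20  24  28
  32  36  40]
-0.05 [198, 197, 198, 198, 161, 87, 62, 73, 69, 65, 64, 61, 56, 54, 40, 23, 13, 11, 9, 13, 59]
-0.03 [143, 147, 154, 154, 126, 68, 62, 88, 98, 93, 89, 81, 73, 60, 44, 28, 11, 4, 10, 19, 58]
-0.01 [142, 142, 139, 134, 110, 67, 63, 85, 97, 95, 89, 83, 70, 56, 41, 28, 10, 13, 13, 15, 55]
0.01 [143, 141, 131, 117, 97, 59, 53, 69, 49, 19, 16, 31, 54, 55, 45, 27, 10, 9, 5, 20, 39]
0.035 [195, 196, 199, 190, 158, 104, 81, 92, 95, 94, 90, 89, 84, 69, 56, 40, 25, 12, 9, 20, 52]
0.055 [197, 172, 109, 58, 67, 89, 94, 93, 109, 134, 134, 108, 92, 91, 82, 60, 41, 31, 49, 59, 64]
[182, 181, 180, 168, 128, 85, 48, 38, 64, 78, 87, 91, 84, 68, 64, 118, 88, 49, 45, 105, 164, 183, 180, 177, 175, 176]
```

Call:
{"name": "move_arm", "arguments": {"increments": [[-0.03,-0.035,-0.5,0,0.0016,0,0.7],[-0.03,-0.035,-1,0,0.0016,0,0.7],[-0.03,-0.035,-1,0,0.0016,0,0.7],[-0.03,-0.035,-1,0,0.0016,0,0.7],[-0.03,-0.035,-1,0,0.0016,0,0.7]]}}

```text
t: 17.93
eef_pos: [0.3884, -0.2731, 0.1308]
ee_rot: [-0.0, -0.084, 0.996, 0.0]
ft_force: [-0.8, -0.3, 1.1]
width: 0.701
finger_force: 0.0
```

Call:
{"name": "move_arm", "arguments": {"increments": [[0,0,-0.2,0,0,0,0.7],[0,0,-0.4,0,0,0,0.7],[0,0,-0.4,0,0,0,0.7],[0,0,-0.4,0,0,0,0.7]]}}

```text
t: 18.27
eef_pos: [0.3889, -0.2751, 0.0925]
ee_rot: [0.001, -0.083, 0.997, -0.001]
ft_force: [0.4, -1.0, 0.6]
width: 0.701
finger_force: 0.0
```

Run:
```python
from rot import *
show(); print(turn(want(9.6,0,1)))
```

```text
t 18.2667 pos [ 0.3889 -0.2751  0.0925] q [-0.229   0.4553  1.0524  1.9323 -0.4657  1.0197  2.7701] z [ 0.0025 -0.0015 -1.    ] x [-0.9861 -0.1664 -0.0023] w 0.7008708889226315 F [ 0.4121 -1.0072  0.5671]
[0.0005 0.0008 0.0001]
```

Call:
{"name": "move_arm", "arguments": {"increments": [[0,0.02,-0.3,0,0,0,0.7],[0,0.02,-0.5,0,0,0,0.7],[0,0.02,-0.71,0,0,0,0.7],[0,0.02,-0.71,0,0,0,0.7],[0,0.02,-0.71,0,0,0,0.7],[0,0.02,-0.71,0,0,0,0.7]]}}

```text
t: 18.77
eef_pos: [0.3895, -0.2747, 0.0225]
ee_rot: [0.002, -0.083, 0.997, -0.002]
ft_force: [0.6, -0.2, -0.3]
width: 0.701
finger_force: 0.0
```

Call:
{"name": "move_arm", "arguments": {"increments": [[0,0,0,0,0,0,0],[0,0,0,0,0,0,0],[0,0,0,0,0,0,0],[0,0,0,0,0,0,0],[0,0,0,0,0,0,0],[0,0,0,0,0,0,0],[0,0,0,0,0,0,0]]}}

```text
t: 19.35
eef_pos: [0.3891, -0.2744, 0.0221]
ee_rot: [0.002, -0.083, 0.997, -0.001]
ft_force: [-0.6, 1.2, 6.5]
width: 0.388
finger_force: 60.4
```

Run:
```python
from rot import *
show(); print(observe()["finger_force"],turn(want(9.6,0,1)))
```

```text
t 19.35 pos [ 0.3891 -0.2744  0.0221] q [-0.1387  0.5578  0.9461  1.999  -0.5922  0.8801  2.8669] z [ 0.0043 -0.0025 -1.    ] x [-0.9863 -0.1651 -0.0039] w 0.38765006636602245 F [-0.5824  1.2384  6.5296]
60.44434905052185 [0.0008 0.0014 0.0005]
```

Call:
{"name": "move_arm", "arguments": {"increments": [[0,0,0.15,0,0,0,0],[0,0,0.4,0,0,0,0],[0,0,0.7,0,0,0,0],[0,0,1,0,0,0,0],[0,0,1,0,0,0,0]]}}

```text
t: 19.77
eef_pos: [0.3907, -0.2768, 0.1258]
ee_rot: [0.005, -0.083, 0.997, -0.004]
ft_force: [0.3, -0.9, -1.6]
width: 0.392
finger_force: 60.2
```

Call:
{"name": "move_arm", "arguments": {"increments": [[0,0,0.4,0,0,0,0],[0,0,0.8,0,0,0,0],[0,0,0.8,0,0,0,0],[0,0,0.8,0,0,0,0]]}}

```text
t: 20.1
eef_pos: [0.3888, -0.2743, 0.2021]
ee_rot: [0.003, -0.083, 0.997, -0.001]
ft_force: [0.9, -0.0, -1.2]
width: 0.385
finger_force: 61.0
```

Call:
{"name": "move_arm", "arguments": {"increments": [[0.1,0.3,0,0,0,0,0],[0.2,0.6,0,0,0,0,0],[0.2,0.9,0,0,0,0,0],[0.2,1,0,0,0,0,0],[0.2,1,0,0,0,0,0]]}}

```text
t: 20.52
eef_pos: [0.4069, -0.1683, 0.1981]
ee_rot: [-0.002, -0.086, 0.996, 0.002]
ft_force: [-0.7, 0.1, -2.3]
width: 0.388
finger_force: 60.9
```

Run:
```python
from rot import *
show(); print(observe()["finger_force"],turn(want(9.6,0,1)))
```

```text
t 20.5167 pos [ 0.4069 -0.1683  0.1981] q [-0.6815  0.2089  1.2058  1.8699 -0.2098  1.2081  2.3371] z [-0.0033  0.0031 -1.    ] x [-0.985  -0.1723  0.0028] w 0.38808296548796983 F [-0.7031  0.1059 -2.2904]
60.85169076919556 [-0.001  -0.0011 -0.0018]
```

Call:
{"name": "move_arm", "arguments": {"increments": [[0,0.3,0,0,0,0,0],[0,0.65,0,0,0,0,0],[0,1,0,0,0,0,0],[0,1,0,0,0,0,0]]}}

```text
t: 20.85
eef_pos: [0.407, -0.0652, 0.1988]
ee_rot: [-0.001, -0.089, 0.996, 0.002]
ft_force: [0.1, 0.4, -1.7]
width: 0.389
finger_force: 60.9
```

Call:
{"name": "move_arm", "arguments": {"increments": [[0,0.3,0,0,0,0,0],[0,0.65,0,0,0,0,0],[0,1,0,0,0,0,0],[0,1,0,0,0,0,0]]}}

```text
t: 21.18
eef_pos: [0.4068, 0.0336, 0.1992]
ee_rot: [-0.0, -0.088, 0.996, 0.001]
ft_force: [1.2, 1.3, -2.0]
width: 0.387
finger_force: 60.9
```

Call:
{"name": "move_arm", "arguments": {"increments": [[0,0.3,0,0,0,-0.02,0],[0,0.65,0,0,0,-0.04,0],[0,1,0,0,0,-0.06,0],[0,1,0,0,0,-0.06,0]]}}

```text
t: 21.52
eef_pos: [0.4068, 0.1336, 0.1992]
ee_rot: [-0.0, 0.007, 1.0, 0.0]
ft_force: [-0.7, 0.6, -1.7]
width: 0.39
finger_force: 60.9
```

Call:
{"name": "move_arm", "arguments": {"increments": [[0,0.3,0,0,0,-0.02,0],[0,0.65,0,0,0,-0.04,0],[0,1,0,0,0,-0.06,0],[0,1,0,0,0,-0.06,0]]}}

```text
t: 21.85
eef_pos: [0.4066, 0.2341, 0.1988]
ee_rot: [0.0, 0.101, 0.995, -0.0]
ft_force: [0.3, 1.5, -2.4]
width: 0.39
finger_force: 60.9
```

Call:
{"name": "move_arm", "arguments": {"increments": [[0,0.3,0,0,0,0,0],[0,0.6,0,0,0,0,0],[0,0.77,0,0,0,0,0],[0,0.77,0,0,0,0,0],[0,0.77,0,0,0,0,0]]}}

```text
t: 22.27
eef_pos: [0.4079, 0.3027, 0.1989]
ee_rot: [0.0, 0.105, 0.995, -0.003]
ft_force: [0.8, -0.7, -2.1]
width: 0.39
finger_force: 60.9
```

Run:
```python
from rot import *
show(); print(observe()["finger_force"],turn(want(-12.3,-15,1)))
```

```text
t 22.2667 pos [0.4079 0.3027 0.1989] q [-1.4005  0.3401  0.9385  1.6999 -0.2828  1.2506  0.9627] z [-0.0003 -0.0051 -1.    ] x [-0.9781  0.2081 -0.0008] w 0.3898844375205814 F [ 0.7561 -0.7408 -2.0509]
60.86534857749939 [ 0.0192  0.0814 -0.0018]
```

Call:
{"name": "move_arm", "arguments": {"increments": [[0.01,0.06,-0.2,0.01,0.03,0,0],[0.01,0.06,-0.4,0.015,0.06,0,0],[0.01,0.06,-0.6,0.019,0.081,-0.002,0],[0.01,0.06,-0.8,0.019,0.081,-0.002,0],[0.01,0.06,-1,0.019,0.081,-0.002,0],[0.01,0.06,-1,0.019,0.081,-0.002,0],[0.01,0.06,-1,0.019,0.081,-0.002,0],[0.01,0.06,-1,0.019,0.081,-0.002,0]]}}

```text
t: 22.93
eef_pos: [0.4097, 0.3087, 0.1013]
ee_rot: [-0.128, 0.108, 0.986, 0.016]
ft_force: [0.0, -0.2, -0.8]
width: 0.387
finger_force: 60.9
```

Run:
```python
from rot import *
show(); print(turn(want(-12.3,-15,1)))
o,c=cur(); m=c.as_matrix(); d=-m[:,0]; A=o["eef_pos"]-.0159*m[:,2]  # axis point at scanner x=-10
C=np.array([.587,.271,.065]); r=C-A; print("dist window",r@d-.0845,"off",r-(r@d)*d,"lat",r@m[:,1],"vert",-r@m[:,2])
s=snap("side","side7.png");t=snap("top","top7.png")
def cr(i,x,y,w,h,W,H): return cv2.resize(i[y:y+h,x:x+w],(W,H),interpolation=cv2.INTER_CUBIC)
cv2.imwrite("pics/crop7.png",np.hstack([cr(s,280,180,80,100,400,500),cr(t,230,155,80,100,400,500)]))
```

```text
t 22.9333 pos [0.4097 0.3087 0.1013] q [-1.0999  0.5893  0.8027  1.6539 -0.567   1.3406  1.2222] z [-0.2493  0.0588 -0.9666] x [-0.9437  0.2092  0.2562] w 0.38709744097263876 F [ 0.0303 -0.2304 -0.7779]
[-0.0008  0.0011  0.0014]
dist window 0.10000908808563545 off [-0.0008  0.0018 -0.0044] lat 0.001595599806089141 vert -0.004593733686164653
```

View pics/crop7.png

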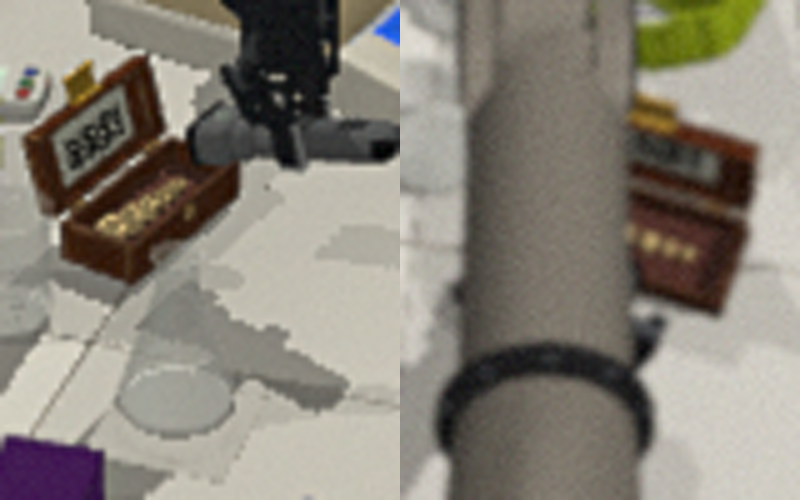

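Call:
{"name": "move_arm", "arguments": {"increments": [[0,0,-0.04,0,0,0,0],[0,0,-0.04,0,0,0,0],[0,0,-0.04,0,0,0,0],[0,0,-0.04,0,0,0,0],[0,0,-0.04,0,0,0,0],[0,0,-0.04,0,0,0,0],[0,0,-0.04,0,0,0,0],[0,0,-0.04,0,0,0,0],[0,0,-0.04,0,0,0,0],[0,0,-0.04,0,0,0,0],[0,0,-0.04,0,0,0,0],[0,0,-0.04,0,0,0,0],[0,0,-0.04,0,0,0,0],[0,0,-0.04,0,0,0,0],[0,0,-0.04,0,0,0,0],[0,0,-0.04,0,0,0,0],[0,0,-0.04,0,0,0,0],[0,0,-0.04,0,0,0,0],[0,0,-0.04,0,0,0,0],[0,0,-0.04,0,0,0,0]]}}

```text
t: 24.7
eef_pos: [0.4088, 0.3095, 0.0964]
ee_rot: [-0.129, 0.108, 0.986, 0.015]
ft_force: [0.2, 0.3, -2.3]
width: 0.387
finger_force: 60.9
```

Call:
{"name": "move_arm", "arguments": {"increments": [[0,0,0,0,0,0,0],[0,0,0,0,0,0,0],[0,0,0,0,0,0,0],[0,0,0,0,0,0,0],[0,0,0,0,0,0,0],[0,0,0,0,0,0,0],[0,0,0,0,0,0,0],[0,0,0,0,0,0,0],[0,0,0,0,0,0,0],[0,0,0,0,0,0,0]]}}

```text
t: 25.53
eef_pos: [0.4088, 0.3095, 0.0964]
ee_rot: [-0.129, 0.108, 0.986, 0.015]
ft_force: [-0.5, 0.0, -1.5]
width: 0.389
finger_force: 60.9
```

Run:
```python
from rot import *
show()
o,c=cur(); m=c.as_matrix(); d=-m[:,0]; A=o["eef_pos"]-.0159*m[:,2]
C=np.array([.587,.271,.065]); r=C-A; print("dist window",r@d-.0845,"lat",r@m[:,1],"vert",-r@m[:,2])
print("window px",proj("side",A+.0845*d),"rear",proj("side",A-.08*d),"head -y",proj("side",A+.0845*d+.025*m[:,1]),proj("side",A+.0845*d-.025*m[:,1]))
print("restore turn",turn(want(-12.3,0,1)),(want(9.6,0,1)*want(-12.3,0,1).inv()).as_rotvec()/np.pi)
```

```text
t 25.5333 pos [0.4088 0.3095 0.0964] q [-1.0991  0.5952  0.7987  1.6585 -0.5714  1.3329  1.2256] z [-0.2507  0.0581 -0.9663] x [-0.9436  0.2081  0.2574] w 0.38872783141683454 F [-0.5221  0.0471 -1.4747]
dist window 0.0997657358119675 lat 0.0007881671144923376 vert 0.0007024279076367944
window px [321.1141 207.9101] rear [360.0351 209.8075] head -y [317.5627 210.8871] [324.5934 204.9931]
restore turn [-0.0186 -0.0807  0.0009] [0.     0.     0.1217]
```

Call:
{"name": "move_arm", "arguments": {"increments": [[-0.05,0,0.1,0,0,0,0],[-0.05,0,0.3,0,0,0,0],[-0.05,0,0.6,-0.006,-0.03,0,0],[-0.05,0,0.8,-0.012,-0.06,0,0],[-0.05,0,1,-0.0186,-0.081,0.001,0],[-0.05,0,1,-0.0186,-0.081,0.001,0],[-0.05,0,1,-0.0186,-0.081,0.001,0]]}}

```text
t: 26.12
eef_pos: [0.4026, 0.3112, 0.1977]
ee_rot: [0.0, 0.105, 0.994, 0.002]
ft_force: [0.3, -0.4, -2.3]
width: 0.388
finger_force: 61.1
```

Call:
{"name": "move_arm", "arguments": {"increments": [[0,-0.3,0,0,0,0,0],[0,-0.65,0,0,0,0,0],[0,-1,0,0,0,0,0],[0,-1,0,0,0,0,0]]}}

```text
t: 26.45
eef_pos: [0.4041, 0.1989, 0.1954]
ee_rot: [-0.001, 0.114, 0.993, -0.003]
ft_force: [0.3, -1.7, -1.2]
width: 0.389
finger_force: 61.0
```

Call:
{"name": "move_arm", "arguments": {"increments": [[0,-0.3,0,0,0,0.02,0],[0,-0.65,0,0,0,0.04,0],[0,-1,0,0,0,0.06,0],[0,-1,0,0,0,0.06,0]]}}

```text
t: 26.78
eef_pos: [0.4032, 0.0998, 0.1957]
ee_rot: [-0.001, 0.019, 1.0, -0.002]
ft_force: [1.2, -1.1, -1.1]
width: 0.387
finger_force: 61.0
```

Call:
{"name": "move_arm", "arguments": {"increments": [[0,-0.3,0,0,0,0.02,0],[0,-0.65,0,0,0,0.04,0],[0,-1,0,0,0,0.062,0],[0,-1,0,0,0,0.062,0]]}}

```text
t: 27.12
eef_pos: [0.4027, 0.0004, 0.196]
ee_rot: [-0.001, -0.078, 0.997, -0.001]
ft_force: [-0.2, -0.3, -1.0]
width: 0.388
finger_force: 61.0
```

Call:
{"name": "move_arm", "arguments": {"increments": [[0,-0.3,0,0,0,0,0],[0,-0.65,0,0,0,0,0],[0,-1,0,0,0,0,0],[0,-1,0,0,0,0,0]]}}

```text
t: 27.45
eef_pos: [0.4021, -0.1002, 0.1966]
ee_rot: [-0.0, -0.076, 0.997, -0.003]
ft_force: [-0.1, -1.2, -1.3]
width: 0.387
finger_force: 61.0
```

Call:
{"name": "move_arm", "arguments": {"increments": [[-0.1,-0.3,0,0,0,0,0],[-0.1,-0.65,0,0,0,0,0],[-0.1,-1,0,0,0,0,0],[-0.1,-1,0,0,0,0,0]]}}

```text
t: 27.78
eef_pos: [0.3904, -0.2013, 0.1967]
ee_rot: [-0.001, -0.075, 0.997, -0.004]
ft_force: [-0.2, -1.5, -1.5]
width: 0.389
finger_force: 61.0
```

Call:
{"name": "move_arm", "arguments": {"increments": [[-0.05,-0.3,0,0,0,0,0],[-0.05,-0.6,0,0,0,0,0],[-0.05,-0.84,0,0,0,0,0],[-0.05,-0.84,0,0,0,0,0],[-0.05,-0.84,0,0,0,0,0],[-0.05,-0.84,0,0,0,0,0]]}}

```text
t: 28.28
eef_pos: [0.3883, -0.2738, 0.1956]
ee_rot: [-0.001, -0.083, 0.997, 0.001]
ft_force: [0.7, -0.1, -0.8]
width: 0.389
finger_force: 61.1
```

Run:
```python
from rot import *
show(); o,c=cur(); q0=R.from_quat([-.083,.997,-.001,.002]); print((np.array([.3891,-.2744,.0221])-o["eef_pos"])*10,turn(q0))
```

```text
t 28.2833 pos [ 0.3883 -0.2738  0.1956] q [-0.3547  0.3298  1.1786  1.7926 -0.3226  1.2379  2.6512] z [-0.0012  0.0019 -1.    ] x [-0.9861 -0.1662  0.0009] w 0.38938680632666733 F [ 0.7421 -0.0655 -0.7618]
[ 0.0084 -0.0055 -1.7349] [-0.0011 -0.0017 -0.0003]
```

Call:
{"name": "move_arm", "arguments": {"increments": [[0.008,0,-0.3,-0.001,-0.0017,0,0],[0.008,0,-0.6,-0.001,-0.0017,0,0],[0.008,0,-1,-0.001,-0.0017,0,0],[0.008,0,-1,-0.001,-0.0017,0,0],[0.008,0,-1,-0.001,-0.0017,0,0]]}}

```text
t: 28.7
eef_pos: [0.3886, -0.2717, 0.0948]
ee_rot: [0.001, -0.085, 0.996, 0.0]
ft_force: [0.0, -0.6, -0.6]
width: 0.382
finger_force: 61.0
```

Call:
{"name": "move_arm", "arguments": {"increments": [[0,0,-0.1,0,0,0,0],[0,0,-0.2,0,0,0,0],[0,0,-0.2,0,0,0,0],[0,0,-0.2,0,0,0,0]]}}

```text
t: 29.03
eef_pos: [0.3899, -0.2744, 0.0768]
ee_rot: [0.003, -0.085, 0.996, -0.002]
ft_force: [-0.4, -0.5, -1.3]
width: 0.389
finger_force: 61.1
```

Run:
```python
from rot import *
show(); o,c=cur(); q0=R.from_quat([-.083,.997,-.001,.002]); print((np.array([.3891,-.2744,.0221])-o["eef_pos"])*10,turn(q0))
```

```text
t 29.0333 pos [ 0.3899 -0.2744  0.0768] q [-0.218   0.4802  1.0411  1.9519 -0.5015  0.9868  2.8   ] z [ 0.0068 -0.0029 -1.    ] x [-0.9857 -0.1685 -0.0062] w 0.3893403494707567 F [-0.4267 -0.4632 -1.3416]
[-0.0084  0.0001 -0.5467] [ 0.0004  0.0008 -0.001 ]
```

Well aligned; I'll lower it slowly.

Call:
{"name": "move_arm", "arguments": {"increments": [[-0.008,0,-0.12,0,0.001,-0.001,0],[-0.008,0,-0.24,0,0.001,-0.001,0],[-0.008,0,-0.36,0,0.001,-0.001,0],[-0.008,0,-0.46,0,0.001,-0.001,0],[-0.008,0,-0.53,0,0.001,-0.001,0],[-0.008,0,-0.54,0,0.001,-0.001,0],[-0.008,0,-0.54,0,0.001,-0.001,0]]}}

```text
t: 29.62
eef_pos: [0.3879, -0.2737, 0.022]
ee_rot: [0.001, -0.083, 0.997, -0.0]
ft_force: [-1.3, 1.8, 4.0]
width: 0.389
finger_force: 62.1
```

Run:
```python
from rot import *
show(); o,c=cur(); q0=R.from_quat([-.083,.997,-.001,.002]); print((np.array([.3891,-.2744,.0221])-o["eef_pos"])*10,turn(q0))
```

```text
t 29.6167 pos [ 0.3879 -0.2737  0.022 ] q [-0.1445  0.5628  0.9562  1.999  -0.5981  0.8873  2.8733] z [ 0.0012 -0.0001 -1.    ] x [-0.9863 -0.165  -0.0012] w 0.3888265118970383 F [-1.3064  1.8288  4.013 ]
[ 0.012  -0.0067  0.0007] [-0.0005 -0.0009  0.0001]
```

Seated (about 1 mm from the original pose). Release to 0.7 and retreat straight up.

Call:
{"name": "move_arm", "arguments": {"increments": [[0,0,0,0,0,0,0.7],[0,0,0,0,0,0,0.7],[0,0,0,0,0,0,0.7],[0,0,0,0,0,0,0.7],[0,0,0,0,0,0,0.7],[0,0,0,0,0,0,0.7],[0,0,0.2,0,0,0,0.7],[0,0,0.5,0,0,0,0.7],[0,0,1,0,0,0,0.7],[0,0,1,0,0,0,0.7]]}}

```text
t: 30.45
eef_pos: [0.3913, -0.2777, 0.1274]
ee_rot: [0.005, -0.083, 0.997, -0.005]
ft_force: [0.9, -1.5, 0.3]
width: 0.702
finger_force: 0.0
```

Call:
{"name": "move_arm", "arguments": {"increments": [[0,0,0.5,0,0,0,0.7],[0,0,1,0,0,0,0.7],[0,0,1,0,0,0,0.7],[0,0,1,0,0,0,0.7],[0,0,1,0,0,0,0.7]]}}

```text
t: 30.87
eef_pos: [0.3894, -0.2746, 0.223]
ee_rot: [0.003, -0.083, 0.997, -0.002]
ft_force: [-0.3, 0.5, -0.7]
width: 0.699
finger_force: 0.0
```

Call:
{"name": "move_arm", "arguments": {"increments": [[0,0.5,0.2,0,0,0,0.7],[0,1,0.2,0,0,0,0.7],[0,1,0.2,0,0,0,0.7],[0,1,0.2,0,0,0,0.7],[0,1,0.2,0,0,0,0.7],[0,1,0.2,0,0,0,0.7]]}}

```text
t: 31.37
eef_pos: [0.388, -0.1748, 0.2415]
ee_rot: [0.0, -0.083, 0.997, -0.002]
ft_force: [-0.2, 0.2, -0.0]
width: 0.703
finger_force: 0.0
```

Run:
```python
from rot import *
show()
s=snap("side","side8.png");t=snap("top","top8.png"); s0=cv2.imread("pics/side0.png")
def cr(i,x,y,w,h,W,H): return cv2.resize(i[y:y+h,x:x+w],(W,H),interpolation=cv2.INTER_CUBIC)
cv2.imwrite("pics/crop8.png",np.vstack([np.hstack([cr(s,355,140,60,45,400,300),cr(s0,355,140,60,45,400,300)]),np.hstack([cr(s,265,180,100,75,400,300),cr(t,400,205,80,60,400,300)])]))
```

```text
t 31.3667 pos [ 0.388  -0.1748  0.2415] q [-0.7831  0.0569  1.2334  1.8333 -0.0533  1.2874  2.2009] z [ 0.0011 -0.0033 -1.    ] x [-0.9863 -0.1648 -0.0006] w 0.7026426079411272 F [-0.2271  0.2162 -0.0105]
```

View pics/crop8.png

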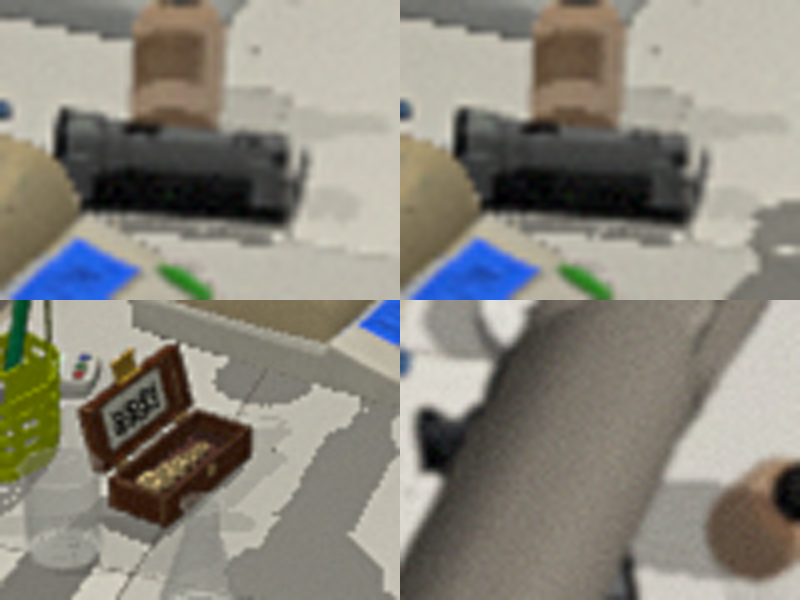

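The scanner lies as it did at the start (same pixels before and after). The lid is open, the flask is standing and the bottle hasn't moved, so I'm handing in.

```bash
python3 -c "
from station import *
print(sign_off())"
```

```text
the job is handed in; nothing more can be done
None
```

I moved the flask aside, swung the lid fully back, held the scanner still on the label for over 2 s from about 10 cm, laid it back in its cradle and handed the job in at about 31 s; the sign-off returned no verdict.

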